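# Tip a stamping block out of its tight holder

### The job

Take the stamping block with the round ornament out of its holder and lay it flat, ornament up, in the middle of the bare plywood board. The holder leaves no room for fingers: press down the end of the block nearest the robot, which hangs over a hollow, until the block tips and stays tipped, then take it by its raised end. Set it down without dropping it, and leave the block with the three bars lying undisturbed in its own holder.

Things in the scene. Friction and masses are not known exactly. Their poses are not given: they have to be found in the camera images.
- round_block: Loose block, wood, steel face, 110 (x) x 46 (y) x 16 mm, 0.23 kg, round brass ornament 36 mm wide on the face. Origin: centre of underside, z out of the face. Lies level; its -x end (robot side) hangs over the hollow. Pressed lightly there (14 mm from the end) 16 mm down or until it stops, it tips and stays tipped about 32 deg; then grip the sides of the last 26 mm of the +x end, to 11 mm below the face.
- round_holder: Fixed wooden trough round that block. Origin: on the bench below the block's centre, x along it, away from the robot within 20 deg. Outside x -67 to 64.5 mm, 65 wide, 49 tall (flush with the block's face); walls 8 mm. Inside a ledge 33 mm high from x -3 to 56.5 bears the block; x -59 to -3 is the hollow, floor 5 mm high. Gaps: sides and +x end 1.5 mm, -x end 4 mm.
- bar_block: The bystander: an equal block in an equal holder (the two may change places), but with three parallel brass bars, 44 x 5 mm each, on its face. Origin: centre of its underside. To be left alone.
- board: Fixed bare plywood board on the bench, 200 (x) x 160 (y) x 14 mm. Origin: centre of its underside, so its top is 14 mm above the origin.

How it is judged:
By the outcome, as a careful person would: the job done as asked, in the order asked, and still so for the second after the job is handed in, with the robot touching nothing.
It also fails if it takes over 42 s, if anything falls off the work surface, if the arm or the gripper's body presses on something with over 40 N, if the wrist force passes 120 N, or if a joint passes its speed limit or range.

### The arm

A 6-joint arm with a two-finger parallel gripper is mounted at the origin on the work surface. World frame = base frame: x ahead of the robot, y to its left, z up, the work surface at z = 0. Lengths are in m, angles in degrees, forces in N, time in s.
With the tool pointing down it reaches from about 0.3 to 0.775 m from the base axis. Payload 14.6 kg.
Tool frame: the origin (TCP) lies at the very end of the fingers, on their centre line; the grasp point (between the pads) lies 19 mm behind it; z points along the fingers, y is the line along which they close (so a half turn about z gives the same grasp; the last joint's range is limited). The gripper opens to 94 mm and grips with 3 to 60 N. Pads are 16 mm wide; open, the fingers measure 119 mm over their backs; the gripper's body (75 mm by 177 mm) begins 78 mm behind the grasp point.
Start: joints at [70.382, 17.183, 87.147, -0, 75.671, -3.816], TCP at [0.15, 0.529, 0.205] pointing down, gripper open.
Joint ranges: [-173.82, 173.82], [-45.26, 126.66], [13.44, 144.39], [-59.66, 239.66], [0, 175.72], [-146.38, 146.38]. Speed limits (degrees/s): [127.2, 127.2, 147.25, 180, 180, 180].

### API

Orientations are given as a 3x3 rotation matrix whose columns are the frame's x, y, z axes.
In Python, from rig import get_state, read_camera, finish_job, find_in, cut_out, spot_point gives the robot as it stands.
- The arm moves only by the tool move_arm, never from a script. Its argument "deltas" is one flat list of numbers, 6 for each row, row after row: the shift along the world's x, y, z normalised to -1 to 1, where 1 is 50 mm, then the turn, a rotation vector about the world's x, y, z normalised to -1 to 1, where 1 is 180 degrees. In form: [tx, ty, tz, wx, wy, wz, tx, ty, tz, wx, wy, wz, ...]. A call has 1 to 10 rows; each row shifts and turns the commanded pose from where the row before left it; what a row does not reach is not made up. A row lasts 1/10 s, in which the tool goes at most 50 mm and 8.59 degrees, less where a joint would pass 70% of its speed; a pose out of reach is approached as far as the arm can. A call with a number of a shift or a turn outside -1 to 1 is refused whole. A call with a gripper value outside its range is refused whole. "fingers" is the opening, from 0 (shut) to 1 (fully open), set as the call begins (left out, the last holds). The fingers move at their own pace and stop on an object; the grip force is fixed at half the most. Time passes only in rows, so rows that do not move let the fingers close. It gives the time, the measured TCP pose, the force, the opening and the grip force at its end, in the units of the state.
- get_state(): the state, without advancing time (a new reading comes with each control period).
- read_camera(name): name is "side" or "top" or "wrist"; returns a dict with "img" (384x512x3 uint8, blue, green, red), "range_z" (384x512 float32, m along the optical axis (not along the pixel's ray), 0 where there is no reading), "vfov" (degrees; the focal length in pixels is half the picture's height over the tangent of half this angle, whatever the lens; pixels are square), "cx", "cy" (the principal point, pixels), "pose" (4x4, takes a point from camera to world coordinates). Camera axes: x right, y down, z forward; pixel columns grow to the right and rows downward; lengths in m; the calibration is good to about 2 mm. A picture is of the moment at which its call begins.
- finish_job(): hands the job in; it is judged then, once.
Trained networks look in the newest picture that a camera, given by its name, has taken for a name from the list of things; names that differ only in an ending like _2 or _b are one class to them, and where a whole thing is asked for, a point or a joint stands for the part that bears it (a point fixed in the world has none). Each returns a list of dicts, best first, with "conf" (0 to 1); they miss things now and then, are a little off and sometimes report something else, mostly with a low value. They report only what shows in the picture. A call takes as long as a camera call.
- find_in(label, camera): "position" ([column, row] in pixels, amid what is visible of it).
- cut_out(label, camera): "mask" (384x512 bool, what is visible of it) and "position" ([column, row] in pixels, amid what is visible of it).
- spot_point(label, camera): "position" ([column, row] in pixels: a listed point, or the origin of a listed thing).
The state is a dict: "time": time; "joint_positions": joint angles; "qvel": joint speeds; "joint_torque": joint torques, N m; "position": TCP position; "ee_rot": TCP orientation; "force": force on the tool from outside, world axes, zero at the start; "ft_torque": the same for the moment, N m; "finger_gap": opening from 0.0 (shut) to 1.0 (fully open); "finger_force": force on a finger pad.
Only numpy, scipy, OpenCV 4.12 (cv2) and the standard library are available. Lean on these libraries where they do the work, as an engineer would, in place of code of your own. Each camera call takes 0.05 s, during which the arm holds its last target. There are 200 camera calls.

## Working session

There is one attempt and no reset: what is moved stays moved. The work goes in short steps, Python scripts to look and compute and a tool call to move; the robot and the scene stay as the last step left them, time stands still between calls to the robot, and variables do not carry over. Pictures are saved under pics/ and viewed, at most 10 in all, crops included, and the job is handed in when it is done.

Besides the shell and the picture viewer there is one more tool, called after "Call:" as a command line: name --argument value ..., lists and objects as JSON in quotes. move_arm: Moves the arm, as the interface text tells. Scaled input: -1 to 1 covers 50 mm each way for a shift and 180 degrees each way for a turn. Its arguments: {"type":"object","properties":{"deltas":{"type":"array"},"fingers":{"type":"number"}},"required":["deltas"]}

```bash
mkdir -p pics; cat > h.py <<'E'
import numpy as np, cv2
from rig import *
np.set_printoptions(precision=4,suppress=True)
def cloud(c):
    h,w=c["range_z"].shape; f=h/2/np.tan(np.radians(c["vfov"]/2))
    u,v=np.meshgrid(np.arange(w),np.arange(h)); z=c["range_z"]
    P=np.stack([(u-c["cx"])/f*z,(v-c["cy"])/f*z,z],-1)
    T=np.array(c["pose"]); W=P@T[:3,:3].T+T[:3,3]; W[z<=0]=np.nan
    return W
E
python3 - <<'E'
from h import *
ims=[]
for n in ["top","side"]:
    c=read_camera(n); W=cloud(c); ims.append(c["img"])
    for l in ["round_block","bar_block","round_holder","board"]:
        for d in cut_out(l,n)[:3]:
            m=d["mask"]; p=W[m]; p=p[~np.isnan(p[:,0])]
            r=cv2.minAreaRect((p[:,:2]*1000).astype(np.float32)) if len(p)>5 else None
            print(n,l,round(d["conf"],2),np.round(d["position"]),m.sum(),np.median(p,0),r)
        print([ (round(d["conf"],2),np.round(d["position"])) for d in spot_point(l,n)[:2]])
cv2.imwrite("pics/a.png",cv2.resize(np.vstack(ims),(448,600) if 0 else (400,600)))
cv2.imwrite("pics/top.png",cv2.resize(ims[0],(800,600)))
E
```

```text
top round_block 0.56 [384. 178.] 1144 [ 0.546  -0.2472  0.0498] ((547.9576416015625, -248.40017700195312), (111.9277572631836, 49.52964782714844), 4.234729766845703)
[(0.97, array([384., 182.]))]
top bar_block 0.23 [170. 201.] 6643 [0.5039 0.2153 0.0146] ((506.3343505859375, 215.62411499023438), (159.84202575683594, 199.84140014648438), 80.49860382080078)
[(0.39, array([376., 183.]))]
top round_holder 0.77 [373. 183.] 1197 [ 0.5378 -0.2219  0.0481] ((546.4639282226562, -258.89306640625), (131.94549560546875, 88.86407470703125), 4.9343671798706055)
top round_holder 0.52 [382. 177.] 1169 [ 0.546  -0.2469  0.0498] ((546.6420288085938, -247.61647033691406), (110.3015365600586, 52.15467071533203), 6.937314510345459)
[(0.67, array([378., 182.]))]
top board 0.7 [168. 202.] 6771 [0.5039 0.2153 0.0146] ((508.2620544433594, 218.32460021972656), (165.33299255371094, 204.63021850585938), 80.6791000366211)
[(0.94, array([167., 202.]))]
side round_block 0.84 [355. 296.] 2534 [ 0.5409 -0.2515  0.0497] ((545.90478515625, -249.97186279296875), (118.18575286865234, 50.59935760498047), 5.171594619750977)
[(0.63, array([357., 302.]))]
side bar_block 0.91 [247. 215.] 1397 [ 0.5022 -0.0389  0.0496] ((504.9617919921875, -38.60300064086914), (52.51618194580078, 112.54861450195312), 73.4880142211914)
[(0.89, array([248., 225.]))]
side round_holder 0.84 [350. 321.] 4004 [ 0.5175 -0.277   0.0391] ((566.1304931640625, -231.9622039794922), (178.59002685546875, 98.93732452392578), 5.413821697235107)
[(0.71, array([351., 320.]))]
side board 0.81 [187. 165.] 4928 [0.4975 0.1968 0.0144] ((507.17987060546875, 225.5374755859375), (189.40203857421875, 199.8502960205078), 80.70585632324219)
[(0.95, array([190., 165.]))]
```

View pics/top.png

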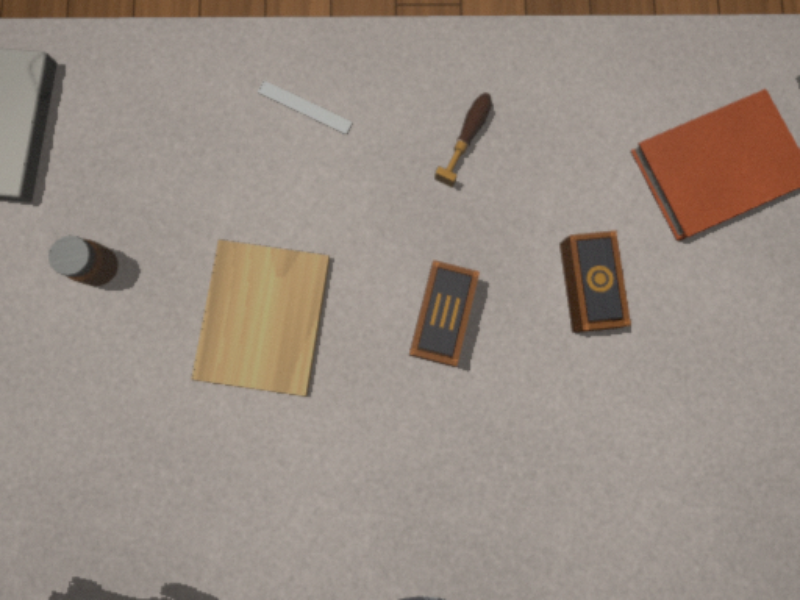

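The top view shows the round block at about (600,280) with a yaw near +5°, the bar block at (445,312), and the bare board at (262,315) with a yaw near -10°.

```bash
python3 - <<'E'
from h import *
s=get_state(); print(s["time"],s["position"],s["ee_rot"],s["force"],s["finger_gap"])
E
```

```text
0.9 [0.1498 0.5292 0.2054] [[-0.9622  0.2723  0.    ]
 [ 0.2723  0.9622 -0.    ]
 [-0.     -0.     -1.    ]] [0.0007 0.4251 0.4959] 1.0001103250534575
```

Call:
move_arm --deltas '[0.9,-0.6,0,0,0,0,0.9,-0.6,0,0,0,0,0.8,-0.7,0,0,0,0,0.8,-0.7,0,0,0,0,0.7,-0.8,0,0,0,0,0.6,-0.9,0,0,0,0,0.5,-0.9,0,0,0,0,0.4,-0.9,0,0,0,0,0.4,-0.9,0,0,0,0,0.3,-0.9,0,0,0,0]' --fingers 0

```text
time: 1.9
position: [0.4488, 0.148, 0.2056]
ee_rot: [[-0.962, 0.272, 0.001], [0.272, 0.962, 0.0], [-0.0, 0.0, -1.0]]
force: [0.0, -0.2, 1.1]
finger_gap: 0.189
finger_force: 0.0
```

Call:
move_arm --deltas '[0.1,-0.8,0,0,0,0.013,0.1,-0.9,0,0,0,0.013,0.1,-0.9,0,0,0,0.013,0.1,-0.9,0,0,0,0.013,0.1,-0.9,0,0,0,0.013,0.1,-0.9,0,0,0,0.013,0.1,-0.9,0,0,0,0.013,0.1,-0.9,0,0,0,0.013,0,-0.6,0,0,0,0.011,0,0,0,0,0,0]' --fingers 0

```text
time: 2.9
position: [0.4877, -0.2381, 0.205]
ee_rot: [[-0.997, -0.083, -0.0], [-0.083, 0.997, -0.0], [0.0, -0.0, -1.0]]
force: [0.1, 0.4, 0.0]
finger_gap: 0.006
finger_force: 0.0
```

```bash
cat > look.py <<'E'
from h import *
import sys
s=get_state(); print(s["time"],s["position"],s["ee_rot"],s["force"],s["finger_gap"])
c=read_camera("wrist"); W=cloud(c); cv2.imwrite("pics/%s.png"%sys.argv[1],c["img"])
for l in sys.argv[2:]:
    for d in cut_out(l,"wrist")[:2]:
        p=W[d["mask"]]; p=p[~np.isnan(p[:,0])]
        print(l,d["conf"],d["position"],len(p),np.median(p,0),cv2.minAreaRect((p[:,:2]*1000).astype(np.float32)))
E
python3 look.py w1 round_block round_holder
```

```text
2.9 [ 0.4877 -0.2381  0.205 ] [[-0.9965 -0.0831 -0.0005]
 [-0.0831  0.9965 -0.0001]
 [ 0.0005 -0.0001 -1.    ]] [0.1239 0.4338 0.0166] 0.005574037894393369
round_block 0.66 [234.9, 202.8] 1628 [ 0.5151 -0.2573  0.0495] ((532.9052734375, -250.97802734375), (81.33538055419922, 45.2664909362793), 4.726284027099609)
round_holder 0.79 [228.1, 178.9] 1628 [ 0.4945 -0.2661  0.049 ] ((528.0056762695312, -254.77911376953125), (97.05392456054688, 71.5264663696289), 2.9451682567596436)
```

View pics/w1.png

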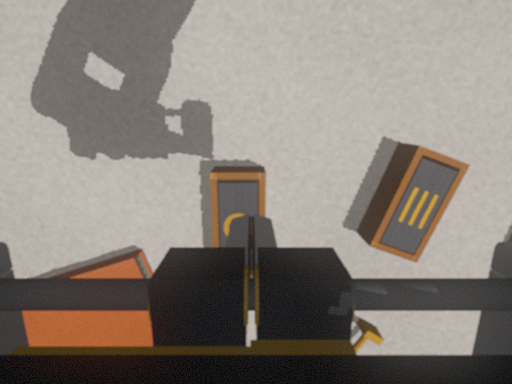

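The wrist view shows the block's near end at (238,180), ornament partly behind the fingers at (235,225). This agrees with the top view: centre ≈ (0.547,-0.250), yaw 4.7°.

Call:
move_arm --deltas '[0.2,-0.2,-0.6,0,0,0,0.17,-0.1,-0.6,0,0,0,0,0,-0.6,0,0,0,0,0,-0.6,0,0,0,0,0,-0.36,0,0,0,0,0,-0.1,0,0,0,0,0,0,0,0,0]'

```text
time: 3.75
position: [0.5069, -0.2492, 0.0626]
ee_rot: [[-0.996, -0.086, -0.0], [-0.086, 0.996, 0.0], [0.0, 0.0, -1.0]]
force: [-0.2, -1.1, -0.1]
finger_gap: 0.007
finger_force: 0.0
```

Call:
move_arm --deltas '[0,-0.08,-0.2,0,0,0,0,0,-0.06,0,0,0,0,0,-0.06,0,0,0,0,0,-0.06,0,0,0,0,0,-0.06,0,0,0]'

```text
time: 4.25
position: [0.5067, -0.2541, 0.0404]
ee_rot: [[-0.996, -0.085, 0.0], [-0.085, 0.996, -0.0], [-0.0, -0.0, -1.0]]
force: [0.3, -0.6, -0.4]
finger_gap: 0.006
finger_force: 0.0
```

Call:
move_arm --deltas '[0,0,-0.06,0,0,0,0,0,-0.05,0,0,0,0,0,-0.04,0,0,0,0,0,-0.03,0,0,0,0,0,0,0,0,0]'

```text
time: 4.75
position: [0.5073, -0.2543, 0.0327]
ee_rot: [[-0.996, -0.085, 0.002], [-0.085, 0.996, -0.001], [-0.001, -0.001, -1.0]]
force: [-3.0, 3.5, 15.1]
finger_gap: 0.007
finger_force: 6.7
```

```bash
python3 - <<'E'
from h import *
c=read_camera("side"); W=cloud(c)
cv2.imwrite("pics/s1.png",cv2.resize(c["img"][200:384,220:460],None,fx=3,fy=3))
E
```

```text
(no output)
```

View pics/s1.png

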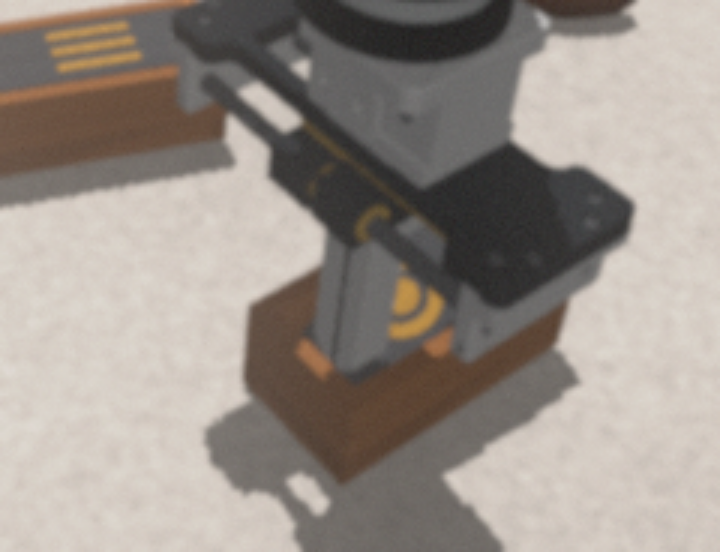

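The block is tipped with its near end down on the floor of the hollow; the press stopped at 15 N. I'll back off upward, then open and tilt the tool for the raised end.

Call:
move_arm --deltas '[0,0,0.2,0,0,0,0,0,0.6,0,0,0,0,0,0.6,0,0,0,0,0,0.5,0,0,0]'

```text
time: 5.2
position: [0.5068, -0.2541, 0.1284]
ee_rot: [[-0.996, -0.085, 0.001], [-0.085, 0.996, -0.001], [-0.001, -0.001, -1.0]]
force: [-0.5, 0.2, 0.2]
finger_gap: 0.003
finger_force: 0.0
```

Call:
move_arm --deltas '[0.1,0,0,0.003,-0.0355,0,0.1,0,0,0.003,-0.0355,0,0.1,0,0,0.003,-0.0355,0,0.1,0,0,0.003,-0.0355,0,0.1,0,0,0.003,-0.0355,0,0,0,0,0,0,0,0,0,0,0,0,0,0,0,0,0,0,0]' --fingers 1

```text
time: 6.0
position: [0.5472, -0.2385, 0.1406]
ee_rot: [[-0.867, -0.052, 0.495], [-0.051, 0.999, 0.015], [-0.495, -0.012, -0.869]]
force: [-1.9, 0.4, -0.6]
finger_gap: 0.648
finger_force: 0.0
```

```bash
cat > look2.py <<'E'
from h import *
import sys
s=get_state(); print(s["time"],s["position"],s["ee_rot"],s["force"],s["finger_gap"])
c=read_camera("wrist"); W=cloud(c); cv2.imwrite("pics/%s.png"%sys.argv[1],c["img"])
for d in cut_out("round_block","wrist")[:2]:
    m=cv2.erode(d["mask"].astype(np.uint8),np.ones((5,5)))>0
    p=W[m]; p=p[~np.isnan(p[:,0])]
    for i in range(4):
        A=np.c_[p[:,:2],np.ones(len(p))]; k=np.linalg.lstsq(A,p[:,2],rcond=None)[0]
        r=p[:,2]-A@k; p=p[abs(r)<max(.002,2*r.std())]
    n=np.array([-k[0],-k[1],1]); n/=np.linalg.norm(n)
    print(d["conf"],d["position"],len(p),"n",n,"tilt",np.degrees(np.arccos(n[2])))
    q=W[d["mask"]]; q=q[~np.isnan(q[:,0])]; q=q[abs((q-p.mean(0))@n)<.004]
    y=np.cross(n,[1,0,0]); y/=np.linalg.norm(y); x=np.cross(y,n); o=p.mean(0)
    r=cv2.minAreaRect((np.c_[(q-o)@x,(q-o)@y]*1000).astype(np.float32)); print(r)
    for b in cv2.boxPoints(r)/1000: print(o+b[0]*x+b[1]*y)
E
python3 look2.py w2
```

```text
6.0 [ 0.5472 -0.2385  0.1406] [[-0.8672 -0.0515  0.4953]
 [-0.0505  0.9986  0.0155]
 [-0.4954 -0.0116 -0.8686]] [-1.8611  0.4005 -0.6323] 0.6480587985116937
0.93 [240.5, 138.0] 5271 n [-0.5263 -0.0438  0.8492] tilt 31.875324556618956
((1.8808059692382812, 0.13724136352539062), (101.0871810913086, 45.945655822753906), 5.802225112915039)
[ 0.497  -0.2304  0.024 ]
[ 0.501  -0.2762  0.0241]
[ 0.5865 -0.2687  0.0775]
[ 0.5825 -0.2229  0.0774]
```

View pics/w2.png

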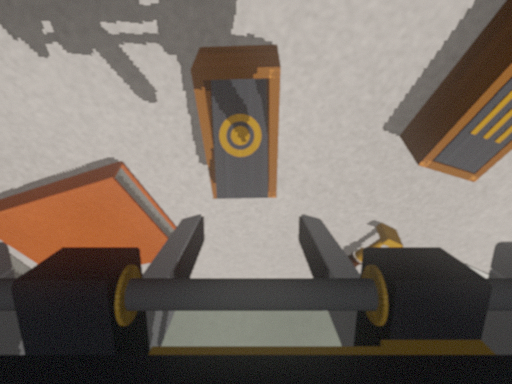

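The wrist view shows the block tipped (31.9°), its raised end edge at about (243,197) midway between the open fingers.

Call:
move_arm --deltas '[0.05,-0.1,-0.3,0.0015,-0.004,0.0035,0.05,-0.1,-0.3,0.0015,-0.004,0.0034,0,0,-0.12,0.0015,-0.004,0.0034,0,0,0,0,0,0,0,0,0,0,0,0]' --fingers 1

```text
time: 6.6
position: [0.5665, -0.2342, 0.1178]
ee_rot: [[-0.866, -0.051, 0.497], [-0.049, 0.999, 0.017], [-0.497, -0.01, -0.868]]
force: [0.1, -0.2, -0.7]
finger_gap: 1.002
finger_force: 0.0
```

```bash
python3 - <<'E'
from h import *
from scipy.spatial.transform import Rotation as Ro
s=get_state(); R=np.array(s["ee_rot"]); p=np.array(s["position"])
y=np.array([-.0837,.9965,0]); z=np.array([.527,.044,-.849]); z/=np.linalg.norm(z); y-=y@z*z; y/=np.linalg.norm(y)
T=np.c_[np.cross(y,z),y,z]
print(p,s["time"],"shift",(np.array([.5788,-.2463,.0621])-p)/.05,"turn",Ro.from_matrix(T@R.T).as_rotvec()/np.pi)
E
```

```text
[ 0.5665 -0.2342  0.1178] 6.6 shift [ 0.2465 -0.2411 -1.1142] turn [ 0.0038 -0.0115  0.0103]
```

```bash
python3 - <<'E'
from h import *
s=get_state(); print(s["joint_positions"],s["qvel"],s["joint_torque"])
E
```

```text
[ -33.1893   18.3992  103.4821   28.7327   36.5408 -146.3282] [-0.3414 -0.6808  0.0417  0.027   0.0802 -0.0243] [  0.2673 -49.2156 -30.7578   0.6299  -0.7598  -0.0085]
```

Call:
move_arm --deltas '[0,0,0,0,0,0,0,0,0,0,0,0]'

```text
time: 6.8
position: [0.5664, -0.2346, 0.1184]
ee_rot: [[-0.866, -0.051, 0.498], [-0.049, 0.999, 0.016], [-0.498, -0.01, -0.867]]
force: [0.4, 0.8, 0.0]
finger_gap: 1.001
finger_force: 0.0
```

Joint 6 has run into its limit, so I'll use the equivalent half-turned grasp: turn 180° about the tool axis, a little higher.

Call:
move_arm --deltas '[0,0,0.3,0.0226,0.0007,-0.0394,0,0,0.3,0.0226,0.0007,-0.0394,0,0,0,0.0226,0.0007,-0.0394,0,0,0,0.0226,0.0007,-0.0394,0,0,0,0.0226,0.0007,-0.0394,0,0,0,0.0226,0.0007,-0.0394,0,0,0,0.0226,0.0007,-0.0394,0,0,0,0.0226,0.0007,-0.0394,0,0,0,0.0226,0.0007,-0.0394,0,0,0,0.0226,0.0007,-0.0394]'

```text
time: 7.8
position: [0.5664, -0.2346, 0.1483]
ee_rot: [[-0.169, 0.85, 0.499], [0.982, 0.186, 0.016], [-0.079, 0.493, -0.867]]
force: [-0.1, -0.1, -0.1]
finger_gap: 0.999
finger_force: 0.0
```

Call:
move_arm --deltas '[0,0,0,0.0226,0.0007,-0.0394,0,0,0,0.0226,0.0007,-0.0394,0,0,0,0.0226,0.0007,-0.0394,0,0,0,0.0226,0.0007,-0.0394,0,0,0,0.0226,0.0007,-0.0394,0,0,0,0.0226,0.0007,-0.0394,0,0,0,0.0226,0.0007,-0.0394,0,0,0,0.0226,0.0007,-0.0394,0,0,0,0.0226,0.0007,-0.0394,0,0,0,0,0,0]'

```text
time: 8.8
position: [0.5664, -0.2346, 0.1483]
ee_rot: [[0.767, 0.404, 0.499], [0.459, -0.888, 0.014], [0.449, 0.218, -0.867]]
force: [0.9, -0.1, 0.2]
finger_gap: 1.005
finger_force: 0.0
```

```bash
cat > go.py <<'E'
from h import *
from scipy.spatial.transform import Rotation as Ro
def go(t,y,z):
    s=get_state(); R=np.array(s["ee_rot"]); p=np.array(s["position"])
    y=np.array(y,float); z=np.array(z,float); z/=np.linalg.norm(z); y-=y@z*z; y/=np.linalg.norm(y)
    T=np.c_[np.cross(y,z),y,z]
    print(s["time"],p,s["force"],s["finger_gap"],np.array(s["joint_positions"]))
    print("shift",(np.array(t)-p)/.05,"turn",Ro.from_matrix(T@R.T).as_rotvec()/np.pi)
E
python3 -c "
from go import *
n=np.array([-.527,-.044,.849])
go(np.array([.5788,-.2463,.0621])+.05*n,[.0837,-.9965,0],-n)"
```

```text
8.8 [ 0.5664 -0.2346  0.1483] [ 0.9398 -0.1191  0.2454] 1.0048271950522871 [-33.1799  15.848  102.1846  26.4326  39.7533  12.1015]
shift [-0.2792 -0.2783 -0.8747] turn [ 0.0743 -0.0068 -0.106 ]
```

Call:
move_arm --deltas '[-0.1,-0.1,-0.1,0.025,-0.002,-0.035,-0.1,-0.1,-0.2,0.025,-0.002,-0.035,-0.08,-0.08,-0.3,0.024,-0.003,-0.036,0,0,-0.27,0,0,0,0,0,0,0,0,0,0,0,0,0,0,0]'

```text
time: 9.4
position: [0.5527, -0.2483, 0.1047]
ee_rot: [[0.845, 0.09, 0.527], [0.079, -0.996, 0.044], [0.529, 0.004, -0.848]]
force: [1.2, 0.7, 0.4]
finger_gap: 1.003
finger_force: 0.0
```

```bash
python3 look2.py w3; python3 -c "
from go import *
n=np.array([-.527,-.044,.849])
go(np.array([.5788,-.2463,.0621]),[.0837,-.9965,0],-n)"
```

```text
9.4 [ 0.5527 -0.2483  0.1047] [[ 0.8448  0.09    0.5274]
 [ 0.0786 -0.9959  0.044 ]
 [ 0.5292  0.0043 -0.8485]] [1.215  0.6655 0.431 ] 1.002979133826047
0.77 [251.5, 237.1] 4335 n [-0.5153 -0.0443  0.8558] tilt 31.1471069343704
((-20.285831451416016, -2.306364059448242), (110.57378387451172, 46.18556213378906), 5.869327068328857)
[ 0.4889 -0.2301  0.0201]
[ 0.4929 -0.2761  0.0202]
[ 0.5872 -0.2678  0.0774]
[ 0.5831 -0.2218  0.0773]
9.5 [ 0.5529 -0.2484  0.1053] [-0.3646 -0.2507 -0.108 ] 1.001069028965318 [-36.7223  19.0791 105.4424  36.5336  36.1006  21.8441]
shift [ 0.5171  0.0419 -0.8641] turn [ 0.0012  0.0006 -0.0016]
```

View pics/w3.png

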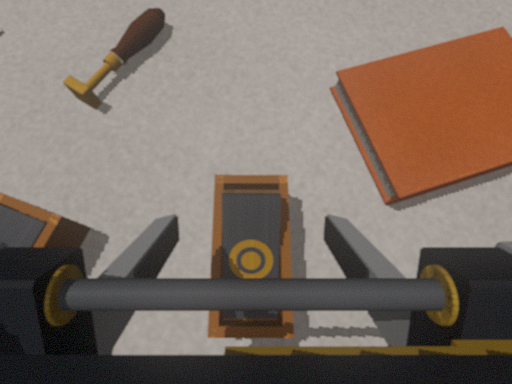

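The wrist view shows the raised end at about (252,190), centred between the open fingers; the end edge measures (0.585,-0.245,0.077). I'll advance and grip.

Call:
move_arm --deltas '[0.2,0.02,-0.3,0,0,0,0.2,0.02,-0.3,0,0,0,0.12,0.01,-0.26,0,0,0,0,0,0,0,0,0,0,0,0,0,0,0]'

```text
time: 10.0
position: [0.5786, -0.2459, 0.0622]
ee_rot: [[0.845, 0.087, 0.528], [0.075, -0.996, 0.044], [0.53, 0.003, -0.848]]
force: [0.1, 0.6, 0.2]
finger_gap: 0.997
finger_force: 0.0
```

Call:
move_arm --deltas '[0,0,0,0,0,0,0,0,0,0,0,0,0,0,0,0,0,0,0,0,0,0,0,0,0,0,0,0,0,0,0,0,0,0,0,0,0,0,0,0,0,0,0,0,0,0,0,0]' --fingers 0

```text
time: 10.8
position: [0.5785, -0.246, 0.0615]
ee_rot: [[0.845, 0.086, 0.528], [0.074, -0.996, 0.044], [0.529, 0.002, -0.848]]
force: [0.0, 0.2, -0.0]
finger_gap: 0.485
finger_force: 30.0
```

Call:
move_arm --deltas '[0,0,0.1,0,0,0,0,0,0.2,0,0,0,0,0,0.3,0,0,0,0,0,0.4,0,0,0,0,0,0.5,0,0,0,0,0,0.5,0,0,0,0,0,0.4,0,0,0,0,0,0.2,0,0,0,0,0,0,0,0,0,0,0,0,0,0,0]'

```text
time: 11.8
position: [0.5781, -0.2458, 0.1907]
ee_rot: [[0.846, 0.086, 0.527], [0.074, -0.996, 0.044], [0.529, 0.001, -0.849]]
force: [-0.3, 0.3, -2.9]
finger_gap: 0.485
finger_force: 30.0
```

```bash
python3 look2.py w4; python3 -c "
from go import *
b=np.radians(-10)
go([.55,0,.19],[np.sin(b),-np.cos(b),0],[0,0,-1])"
```

```text
11.8 [ 0.5781 -0.2458  0.1907] [[ 0.8456  0.0859  0.5269]
 [ 0.0736 -0.9963  0.0443]
 [ 0.5287  0.0013 -0.8488]] [-0.3159  0.2599 -2.9494] 0.48498237500997793
0.91 [247.7, 256.1] 6151 n [-0.5322 -0.0461  0.8454] tilt 32.28658683207116
((-8.852039337158203, -0.8861446380615234), (95.91935729980469, 46.092769622802734), 5.707070350646973)
[ 0.5019 -0.2286  0.1554]
[ 0.5057 -0.2745  0.1554]
[ 0.5865 -0.2677  0.2066]
[ 0.5827 -0.2218  0.2067]
11.9 [ 0.5781 -0.2457  0.1902] [ 0.097  -0.4819 -2.1252] 0.48372426333330076 [-34.765   14.7951  98.0393  28.335   45.2154  34.0095]
shift [-0.5612  4.9141 -0.0035] turn [ 0.0081  0.1774 -0.0808]
```

View pics/w4.png

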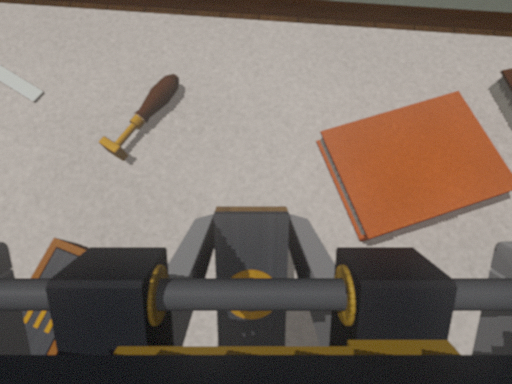

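Block is firmly held with its end at (251,210), aligned with the tool. Carrying it over to the board while levelling.

Call:
move_arm --deltas '[0,0.3,0.1,0.0008,0.0177,-0.0081,0,0.6,0,0.0008,0.0177,-0.0081,-0.1,0.8,0,0.0008,0.0177,-0.0081,-0.1,0.8,0,0.0008,0.0177,-0.0081,-0.1,0.8,0,0.0008,0.0177,-0.0081,-0.1,0.8,0,0.0008,0.0177,-0.0081,-0.1,0.8,0,0.0008,0.0177,-0.0081,-0.1,0.8,0,0.0008,0.0177,-0.0081,0,0.8,0,0.0008,0.0177,-0.0081,0,0.8,0,0.0008,0.0177,-0.0081]'

```text
time: 12.9
position: [0.5479, 0.1208, 0.1958]
ee_rot: [[0.985, -0.174, -0.0], [-0.174, -0.985, -0.002], [-0.0, 0.002, -1.0]]
force: [1.4, -1.3, -3.3]
finger_gap: 0.486
finger_force: 30.0
```

Call:
move_arm --deltas '[0,0.8,-0.1,0,0,0,0,0.6,-0.2,0,0,0,0,0.3,-0.3,0,0,0,0,0.1,-0.5,0,0,0,0,0,-0.5,0,0,0,0,0,-0.4,0,0,0,0,0,-0.2,0,0,0,0,0,0,0,0,0,0,0,0,0,0,0]'

```text
time: 13.8
position: [0.5488, 0.2088, 0.087]
ee_rot: [[0.985, -0.174, 0.003], [-0.174, -0.985, -0.002], [0.003, 0.001, -1.0]]
force: [-0.3, -0.8, -2.5]
finger_gap: 0.487
finger_force: 30.0
```

```bash
python3 look2.py w5; python3 -c "
from go import *
b=np.radians(-10)
go([.5469,.2094,.0205],[np.sin(b),-np.cos(b),0],[0,0,-1])
c=read_camera('side'); cv2.imwrite('pics/s2.png',cv2.resize(c['img'][60:300,60:380],None,fx=2,fy=2))"
```

```text
13.8 [0.5488 0.2088 0.087 ] [[ 0.9848 -0.1737  0.0032]
 [-0.1737 -0.9848 -0.0016]
 [ 0.0035  0.0011 -1.    ]] [-0.2785 -0.8354 -2.4594] 0.48737050617852323
0.67 [250.3, 260.9] 6370 n [-0.0112  0.0013  0.9999] tilt 0.6467895222932718
((-8.206844329833984, 1.8486042022705078), (47.02601623535156, 96.48060607910156), 79.85452270507812)
[0.4636 0.2014 0.0962]
[0.5586 0.1844 0.0973]
[0.5669 0.2307 0.0974]
[0.4719 0.2477 0.0963]
13.9 [0.549  0.2091 0.0876] [-0.0343  0.1286 -3.1342] 0.4846756311976686 [ 17.3411  28.5449  87.8559  -0.1607  63.3872 117.4096]
shift [-0.0418  0.0069 -1.3418] turn [ 0.0004  0.0014 -0.    ]
```

View pics/s2.png

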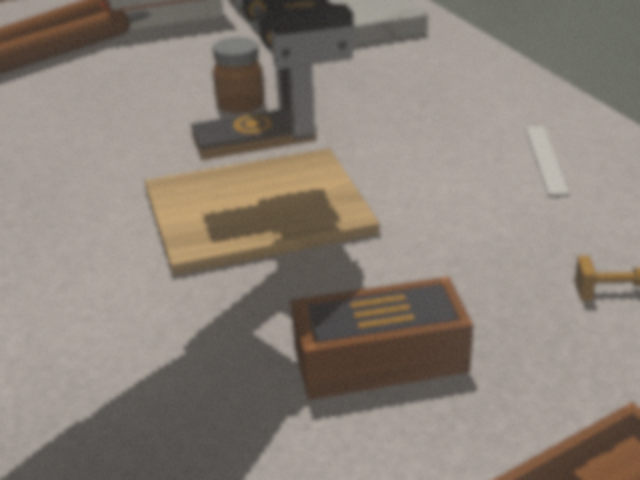

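The side view shows the block held level above the board, at about (250,135) in the crop, and the bar block undisturbed. Lowering.

Call:
move_arm --deltas '[-0.04,0,-0.2,0,0.0036,0,0,0,-0.3,0,0,0,0,0,-0.3,0,0,0,0,0,-0.2,0,0,0,0,0,-0.15,0,0,0,0,0,-0.05,0,0,0,0,0,-0.04,0,0,0,0,0,0,0,0,0]'

```text
time: 14.75
position: [0.5466, 0.2091, 0.0247]
ee_rot: [[0.985, -0.173, -0.008], [-0.173, -0.985, -0.002], [-0.008, 0.003, -1.0]]
force: [-0.2, 1.1, -2.6]
finger_gap: 0.485
finger_force: 30.0
```

Call:
move_arm --deltas '[0,0,-0.02,0,0,0,0,0,-0.02,0,0,0,0,0,0,0,0,0]'

```text
time: 15.05
position: [0.5465, 0.209, 0.0226]
ee_rot: [[0.985, -0.173, -0.009], [-0.173, -0.985, -0.002], [-0.008, 0.003, -1.0]]
force: [0.4, -0.8, -2.7]
finger_gap: 0.486
finger_force: 30.0
```

Call:
move_arm --deltas '[0,0,-0.02,0,0,0,0,0,0,0,0,0]'

```text
time: 15.25
position: [0.5464, 0.209, 0.0214]
ee_rot: [[0.985, -0.173, -0.009], [-0.173, -0.985, -0.002], [-0.008, 0.003, -1.0]]
force: [0.1, -0.7, -2.4]
finger_gap: 0.486
finger_force: 30.0
```

Call:
move_arm --deltas '[0,0,-0.015,0,0,0,0,0,0,0,0,0]'

```text
time: 15.45
position: [0.5464, 0.209, 0.0207]
ee_rot: [[0.985, -0.173, -0.009], [-0.173, -0.985, -0.002], [-0.008, 0.003, -1.0]]
force: [0.2, -0.3, -1.6]
finger_gap: 0.486
finger_force: 30.0
```

Call:
move_arm --deltas '[0,0,-0.015,0,0,0,0,0,0,0,0,0]'

```text
time: 15.65
position: [0.5465, 0.2091, 0.0202]
ee_rot: [[0.985, -0.173, -0.008], [-0.173, -0.985, -0.002], [-0.008, 0.003, -1.0]]
force: [-1.4, 0.7, 0.0]
finger_gap: 0.483
finger_force: 30.0
```

Call:
move_arm --deltas '[0,0,-0.01,0,0,0,0,0,0,0,0,0]'

```text
time: 15.85
position: [0.5466, 0.2091, 0.0202]
ee_rot: [[0.985, -0.173, -0.008], [-0.173, -0.985, -0.002], [-0.008, 0.003, -1.0]]
force: [-2.8, -1.7, 7.3]
finger_gap: 0.484
finger_force: 30.0
```

Contact felt. Releasing.

Call:
move_arm --deltas '[0,0,0,0,0,0,0,0,0,0,0,0,0,0,0,0,0,0,0,0,0,0,0,0,0,0,0,0,0,0,0,0,0,0,0,0]' --fingers 0.85

```text
time: 16.45
position: [0.5464, 0.209, 0.0195]
ee_rot: [[0.985, -0.173, -0.009], [-0.173, -0.985, -0.002], [-0.008, 0.003, -1.0]]
force: [-0.8, -0.1, -0.3]
finger_gap: 0.851
finger_force: 0.0
```

Call:
move_arm --deltas '[0,0,0.2,0,0,0,0,0,0.5,0,0,0,0,0,0.8,0,0,0,0,0,0.8,0,0,0,0,0,0.8,0,0,0,-0.4,-0.6,0.5,0,0,0,-0.5,-0.8,0,0,0,0,-0.5,-0.8,0,0,0,0,-0.5,-0.8,0,0,0,0,-0.3,-0.5,0,0,0,0]'

```text
time: 17.45
position: [0.4348, 0.0323, 0.2003]
ee_rot: [[0.985, -0.174, -0.008], [-0.174, -0.985, -0.002], [-0.007, 0.003, -1.0]]
force: [0.3, 0.3, 0.3]
finger_gap: 0.854
finger_force: 0.0
```

```bash
python3 - <<'E'
from h import *
c=read_camera("top"); W=cloud(c)
for l in ["round_block","board","bar_block"]:
  for n in ["top"]:
    for d in cut_out(l,n)[:2]:
        p=W[d["mask"]]; p=p[~np.isnan(p[:,0])]
        print(l,d["conf"],d["position"],len(p),np.median(p,0),p[:,2].min(),p[:,2].max(),cv2.minAreaRect((p[:,:2]*1000).astype(np.float32)))
s=read_camera("side"); cv2.imwrite("pics/end.png",np.hstack([cv2.resize(c["img"],(400,300)),cv2.resize(s["img"],(400,300))]))
E
```

```text
round_block 0.74 [162.8, 202.5] 1200 [0.5045 0.2155 0.0307] 0.010765622294302113 0.03519863987499705 ((505.66436767578125, 219.19338989257812), (51.87605667114258, 110.04173278808594), 79.9808349609375)
board 0.93 [149.5, 194.2] 3488 [0.5266 0.252  0.0146] -0.0009952066680790628 0.031860154663274076 ((505.7144775390625, 216.103271484375), (159.6931610107422, 200.38180541992188), 80.99784851074219)
bar_block 0.43 [287.8, 177.7] 79 [ 0.5517 -0.0417  0.0498] 0.04676058663262528 0.05262877716524561 ((551.625244140625, -42.837066650390625), (27.7707462310791, 13.336777687072754), 87.5898666381836)
```

View pics/end.png

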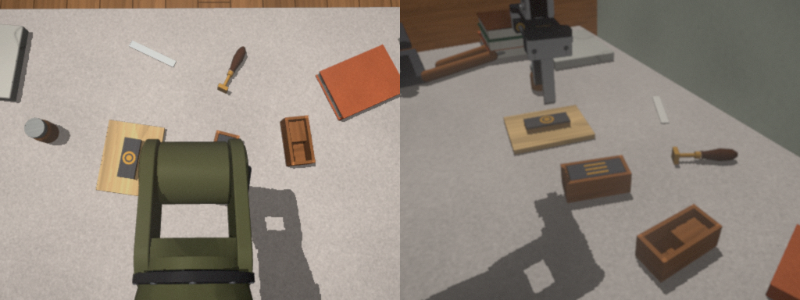

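The block lies flat, ornament up, in the board's middle (130,158 left view); the bar block is undisturbed at (595,170).

```bash
python3 -c "
from rig import *
print(finish_job())"
```

```text
the job is handed in; nothing more can be done
None
```

The round-ornament block was tipped, gripped by its raised end and set down flat, ornament up, within about 3 mm of the board's centre; the bar block still lies in its holder, and I handed the job in at about 17.5 s with the arm clear (no verdict was returned).

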